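Switch on the drying-rack fan under its push-latch flap

ROBOT

A 6-joint arm with a two-finger parallel gripper is mounted at the origin on the work surface. World frame = base frame: x ahead of the robot, y to its left, z up, the work surface at z = 0. Lengths are in m, angles in rad, forces in N, time in s.
With the tool pointing down it reaches from about 0.375 to 0.975 m from the base axis. Payload 3.8 kg.
Tool frame: the origin (TCP) lies midway between the tips of the shut fingers; the grasp point (between the pads) lies 19 mm behind it; x points along the fingers, y is the direction in which the jaws open and shut, and the axes are right-handed (so a half turn about x gives the same grasp; the last joint's range is limited). The gripper opens to 88 mm and grips with 3 to 60 N. Pads are 18 mm wide; open, the fingers measure 123 mm over their backs; the gripper's body (75 mm by 187 mm) begins 45 mm behind the grasp point.
Start: joints at [-0.037, 0.264, 1.604, -0, 1.274, -0.037], TCP at [0.675, -0, 0.239] pointing down, gripper open.
Joint ranges: [-2.63, 2.63], [-0.94, 2.18], [0.31, 2.57], [-1.31, 4.45], [0, 2.66], [-2.55, 2.55]. Speed limits (rad/s): [2.57, 2.57, 3.14, 3.14, 3.14, 3.14].

INTERFACE

Orientations are given as a rotation vector (axis times angle).
In Python, from cell import manip, inverse_kinematics, cams, order gives the robot as it stands. Calls block until the motion is done:
- manip.move_pose(position, orientation): joint-space move of the TCP to a pose.
- manip.move_linear(position, rate=0.15, rot=None): straight line of the TCP; rot=None keeps the orientation; rate is the mean speed in m/s.
- manip.set_joints(angles): joint-space move.
- manip.set_gripper(opening, force=None): finger opening in m; force is the grip in N (None keeps the last); returns when the fingers have stopped.
- manip.dwell(seconds).
- inverse_kinematics(position, orientation): joint angles nearest the present ones, or None.
- manip.state(): the state.
- cams.capture(name): name is "scene" or "side" or "wrist"; returns a dict with "image" (480x640x3 uint8, blue, green, red), "z_map" (480x640 float32, m along the optical axis (not along the pixel's ray), 0 where there is no reading), "intrinsics" (3x3 intrinsics, pixels), "position" and "orientation" of the camera in the world; the wrist camera has in their place "T_tool_cam" (4x4, takes a point from camera to tool coordinates, whose origin is the TCP and whose axes are the tool frame's). Camera axes: x right, y down, z forward; pixel columns grow to the right and rows downward; lengths in m; the calibration is good to about 2 mm. A picture is of the moment at which its call begins: read the wrist's pose just before it.
A pose or a line that the arm cannot do raises manip.IKError and nothing moves.
- order.close_job(): hands the job in, once; it reports no verdict.
The state is a dict: "clock": time; "joint_pos": joint angles; "joint_velocities": joint speeds; "tau": joint torques, N m; "tool_pos": TCP position; "tcp_rot": TCP orientation; "contact_force": force on the tool from outside, world axes, zero at the start; "moment": the same for the moment, N m; "gripper_width": finger opening in m.
Only numpy, scipy, OpenCV 4.12 (cv2) and the standard library are available. Lean on these libraries where they do the work, as an engineer would, in place of code of your own. Each camera call takes 0.05 s, during which the arm holds its last target. There are 200 camera calls.

TASK

Switch on the fan for the drying rack: press the flap of the grey switch box fully down and let go, so that it pops open, push the round button under it fully in and let it go, then press the flap shut again, fully down, so that it stays latched when you let go. Do not press the square button, and work by touch alone: leave the bottles, tape, jar and other things around the box standing where they are, neither knocked nor picked up.

Things in the scene. Friction and masses are not known exactly. Their poses are not given: they have to be found in the camera images.
- switch_box: grey box screwed to the table, 90 x 150 x 61 mm (x, y, z), with a 20 x 30 mm foot at each end; origin: centre of its underside, on the table. A recess in its top, 70 x 136 mm, floor 44 mm up, holds two buttons at x = +3, y = +32 and -32 mm, and between them, at the far wall, a black latch block 21 x 30 x 15 mm. A flap covers it. The box's +x runs from the flap's hinge to its free edge, away from the robot within 0.4 rad
- flap (a joint): flap angle, rad: 0 = latched shut, level; + opens, free edge up and back to the robot; 1.92 = fully open. A spring pushes it open (about 2 N at the free edge). Push-push latch: press from 0 to the end stop at -0.121 (7.5 mm down at point flap_press), let go: it springs fully open in 1 s. Push it from open down to the same stop, let go: it stays latched at 0. Short of the stop the latch may not act; let it stand open 2 s first
- flap_press (a point): point on the flap's outer face (its top when shut, then 75 mm above the table), mid-width, 62 mm from the hinge axis; moves with the flap; x axis to the free edge, z out of the face. The flap is a flat grey plate 142 mm wide, 5 mm thick, from 2 to 76 mm off the hinge axis
- flap_hinge (a point): middle of the flap's hinge axis, 70 mm above the table, on the side of the box nearest the robot (x = -35 mm in the box's frame); does not move with the flap. The axis runs along the box's y. Fully open the flap stands up, leaning 20 degrees back towards the robot, its edge 71 mm above this point
- round_button (a joint): travel of the round push button, m: 0 = out, 0.005 = fully in; its spring brings it back. It takes 1.5 N to start and 4 N fully in
- round_top (a point): centre of the top of the round white button (24 mm diameter, stands 8 mm out of a 36 mm square black base, top 58 mm above the table), hidden below the flap at the start
- square_button (a joint): travel of the square push button, m: 0 = out, 0.005 = fully in; spring return, as the round one
- square_top (a point): centre of the top of the square white button (24 x 24 mm), 64 mm from the round one; which of the two is at which end varies
- paint_tall: bystander, to be left alone: squeeze bottle of paint with black cap, 60 mm diameter, 150 tall; origin at the centre of its underside
- paint_side: bystander, to be left alone: squeeze bottle of paint with black cap, 56 mm diameter, 140 tall; origin at the centre of its underside
- tape_roll: bystander, to be left alone: roll of paper tape lying flat, 84 mm diameter, 24 high; origin at the centre of its underside
- print_block: bystander, to be left alone: wooden printing block lying flat, 60 x 90 x 24 mm; origin at the centre of its underside
- glue_jar: bystander, to be left alone: glass glue jar, 66 mm diameter, 70 tall; origin at the centre of its underside
- water_cup: bystander, to be left alone: white cup, 72 mm diameter, 85 tall; origin at the centre of its underside
- eraser: bystander, to be left alone: white eraser lying flat, 50 x 24 x 14 mm; origin at the centre of its underside

How it is judged:
On the way, in this order (a step that is already met when the one before it is completed fails the run):
1. the flap has popped open (more than 1.2 rad) with the round button not yet pushed (value of joint flap above 1.2 rad and value of joint round_button below 0.0015 m), for 0.1 s.
2. the round button is pushed in by at least 3.5 of its 5 mm (value of joint round_button above 0.0035 m), for 0.02 s.
At the end, for the whole second after the job is handed in: the flap is latched shut (within 0.03 rad of 0) and at rest, and both buttons are out (within 1.5 mm) (value of joint flap between -0.03 and 0.03 rad and velocity of joint flap between -0.1 and 0.1 rad/s and value of joint each of round_button, square_button below 0.0015 m); the robot touches nothing.
It fails at once if the square button is pressed (more than 2.5 mm) (value of joint square_button above 0.0025 m).
It fails at once if a bystander is knocked, shifted, lifted or carried (moved more than 20 mm) (distance of any of paint_tall, paint_side, tape_roll, print_block, glue_jar, water_cup, eraser from where it was at the start of the episode above 0.02 m).
It also fails if it takes over 51 s, if anything falls off the work surface, if the arm or the gripper's body presses on something with over 40 N, if the wrist force passes 120 N, or if a joint passes its speed limit or range.

## Working session

There is one attempt and no reset: what is moved stays moved. The work goes in short steps, each a Python script; the robot and the scene stay as the last script left them, time stands still between calls to the robot, and variables do not carry over. Pictures are saved under pics/ and viewed, about 8 in all and at most 12, crops included, and the job is handed in when it is done.

```bash
mkdir -p pics; ls; python3 - <<'E'
from cell import manip, cams
import cv2,numpy as np
s=manip.state();print({k:np.round(v,3) for k,v in s.items()})
ims=[]
for n in("scene","side"):
    c=cams.capture(n);np.savez(f"{n}0.npz",**c);cv2.imwrite(f"pics/{n}0.png",c["image"]);print(n,c["position"],c["orientation"])
E
```

```text
pics
{'clock': np.float64(0.0), 'joint_pos': array([-0.037,  0.265,  1.605, -0.   ,  1.274, -0.037]), 'joint_velocities': array([-0.002,  0.001,  0.001,  0.   , -0.   , -0.001]), 'tau': array([-1.0000e-03, -5.0211e+01, -3.5687e+01,  7.3000e-02,  2.9000e-02,
       -0.0000e+00]), 'tool_pos': array([0.674, 0.   , 0.237]), 'tcp_rot': array([ 1.208,  1.211, -1.211]), 'contact_force': array([-0.753, -0.076, -0.56 ]), 'moment': array([-0.009,  0.008, -0.033]), 'gripper_width': np.float64(0.088)}
scene [ 0.98716156 -0.55001532  0.55884068] [-2.07564235 -0.57589822  0.32000702]
side [0.46762512 1.03369464 0.72514117] [-0.20421574  2.72392659 -1.44528071]
```

View pics/scene0.png

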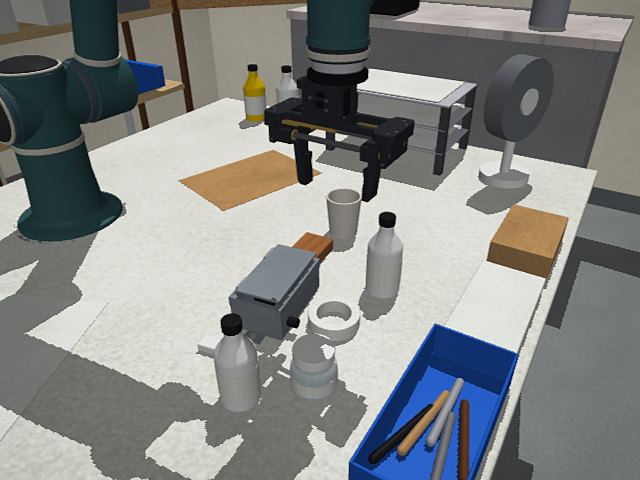

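View pics/side0.png

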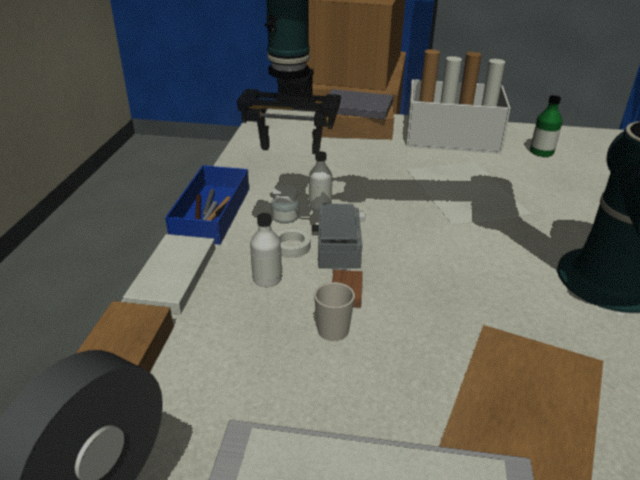

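The scene view shows the flap at about (275,272), with a bottle at (237,365) off its -y end. The second bottle is at (385,260), the jar at (313,365), the tape at (333,320) and the cup at (343,213). Next I'll fit the flap top from depth.

```bash
cat >h.py <<'E'
import numpy as np,cv2
from scipy.spatial.transform import Rotation as R
def cloud(c,T=None):
    z=c["z_map"];K=c["intrinsics"];v,u=np.mgrid[:480,:640]
    p=np.stack([(u-K[0,2])/K[0,0]*z,(v-K[1,2])/K[1,1]*z,z],-1)
    if T is None: p=p@R.from_rotvec(c["orientation"]).as_matrix().T+c["position"]
    else: p=p@T[:3,:3].T+T[:3,3]
    p[z<=0]=np.nan
    return p
E
python3 - <<'E'
from h import *
tot=[]
for n,(u,v) in (("scene",(275,272)),("side",(340,222))):
    c=dict(np.load(n+"0.npz"));P=cloud(c);print(n,P[v,u])
    q=P[np.isfinite(P).all(-1)];tot.append(q)
    c0=P[v,u]
    m=(abs(P[...,2]-c0[2])<.008)&(np.hypot(*(P[...,:2]-c0[:2]).transpose(2,0,1))<.11)
    _,lab=cv2.connectedComponents(m.astype(np.uint8),connectivity=4);m=lab==lab[v,u]
    f=P[m];r=cv2.minAreaRect((f[:,:2]*1000).astype(np.float32));print(m.sum(),f[:,2].mean(),r,cv2.boxPoints(r))
q=np.vstack(tot)
# top-view height map 2mm/px, x 0.35..0.85 up, y +-0.3 left
H=np.zeros((250,300));k=(q[:,0]>.35)&(q[:,0]<.85)&(abs(q[:,1])<.3)&(q[:,2]<.18)&(q[:,2]>0)
np.maximum.at(H,(((.8499-q[k,0])/.002).astype(int),((.2999-q[k,1])/.002).astype(int)),q[k,2])
m=cv2.applyColorMap(np.uint8(np.clip(H/.16*255,0,255)),cv2.COLORMAP_JET)
m=cv2.resize(m,None,fx=2.4,fy=2.4,interpolation=cv2.INTER_NEAREST)
cv2.imwrite("pics/top.png",m)
E
```

```text
scene [ 0.57590086 -0.02378103  0.07389613]
2566 0.07539095555233309 ((573.353515625, -19.945877075195312), (83.44547271728516, 143.62661743164062), 8.420329093933105) [[521.5646    44.98369 ]
 [542.59644  -97.094696]
 [625.14246  -84.87544 ]
 [604.1106    57.20294 ]]
side [ 0.5731437  -0.01189602  0.072699  ]
1311 0.07401658534341907 ((574.2078247070312, -15.825721740722656), (80.31112670898438, 148.01492309570312), 8.37820053100586) [[523.69745   51.54099 ]
 [545.2642   -94.894295]
 [624.7182   -83.19243 ]
 [603.1514    63.24285 ]]
```

View pics/top.png

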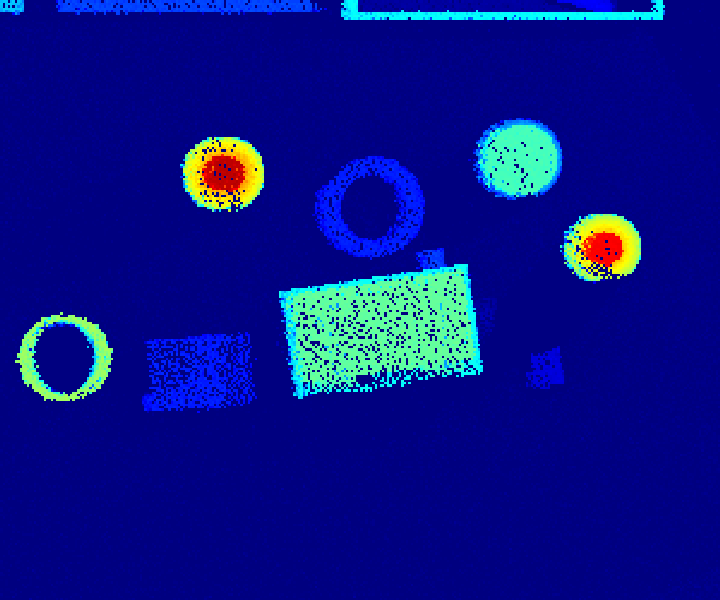

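The flap fits at yaw 8.4°, centre about (0.574, -0.018), z 0.075. That matches the 142 x 74 mm plate and the 75 mm height, and nearby objects are clear of the gripper body. Next step: shut the gripper, press the flap and release it.

```bash
cat >>h.py <<'E'
from cell import manip,cams,inverse_kinematics,order
yaw=np.radians(8.4);ex=np.array([np.cos(yaw),np.sin(yaw),0]);ey=np.array([-ex[1],ex[0],0]);ez=np.array([0,0,1.])
O=np.array([.574,-.018,0])-.004*ex   # box origin
def B(x,y,z): return O+x*ex+y*ey+z*ez
def ori():
    c=R.from_rotvec(manip.state()["tcp_rot"]).as_matrix();y=ey if c[:,1]@ey>0 else -ey
    return R.from_matrix(np.stack([-ez,y,np.cross(-ez,y)],1)).as_rotvec()
def press(x,y,z0,zmin,fmax,step=.001):
    """step down until the vertical force passes fmax or zmin"""
    f0=manip.state()["contact_force"][2];z=z0;log=[]
    while z>zmin:
        z-=step;manip.move_linear(B(x,y,z),rate=.02);s=manip.state()
        f=s["contact_force"][2]-f0;log.append((round(z,4),round(s["tool_pos"][2],4),round(f,1)))
        if f>fmax: break
    print(log,"t",round(s["clock"],2));return z
def snap(name,tag):
    c=cams.capture(name);cv2.imwrite(f"pics/{tag}.png",c["image"]);np.savez(tag+".npz",**c);return c
E
python3 - <<'E'
from h import *
manip.set_gripper(0,20)
manip.move_pose(B(.027,0,.11),ori());print(manip.state()["clock"])
manip.move_linear(B(.027,0,.081),rate=.08);print(manip.state()["clock"],manip.state()["tool_pos"]-B(.027,0,.081))
press(.027,0,.079,.062,14)
manip.move_linear(B(.035,0,.25),rate=.25)
manip.dwell(.5);print(manip.state()["clock"])
snap("scene","open")
im=cv2.imread("pics/open.png")[200:360,190:360];cv2.imwrite("pics/openc.png",cv2.resize(im,None,fx=3.5,fy=3.5))
E
```

```text
2.6583
3.175 [-6.68083243e-04  5.40783536e-05 -1.03744696e-03]
[(0.078, np.float64(0.0782), np.float64(0.1)), (0.077, np.float64(0.0771), np.float64(0.0)), (0.076, np.float64(0.0759), np.float64(-0.1)), (0.075, np.float64(0.0753), np.float64(2.3)), (0.074, np.float64(0.0742), np.float64(3.2)), (0.073, np.float64(0.0731), np.float64(2.1)), (0.072, np.float64(0.072), np.float64(3.2)), (0.071, np.float64(0.071), np.float64(2.9)), (0.07, np.float64(0.07), np.float64(2.7)), (0.069, np.float64(0.0692), np.float64(3.9)), (0.068, np.float64(0.0691), np.float64(10.0)), (0.067, np.float64(0.069), np.float64(13.8)), (0.066, np.float64(0.0689), np.float64(18.8))] t 6.47
7.8583
```

View pics/openc.png

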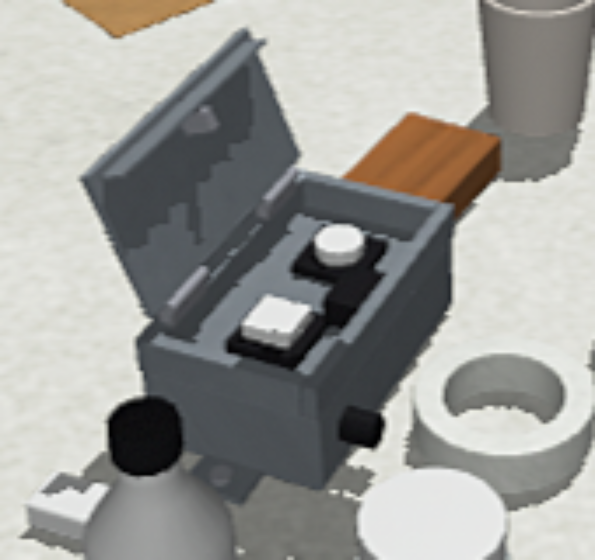

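The flap is open and leaning back. The round button shows at crop (340,240), or full-image (287,268), at the box's +y end, and the square one is at -y. I'll measure both tops.

```bash
python3 - <<'E'
from h import *
c=dict(np.load("open.npz"));P=cloud(c);g=c["image"].min(-1)
for n,(u,v) in (("round",(190+340/3.5,200+240/3.5)),("square",(190+275/3.5,200+318/3.5))):
    u=int(u);v=int(v);c0=P[v,u]
    q=P[v-9:v+10,u-9:u+10][(g[v-9:v+10,u-9:u+10]>120)&(abs(P[v-9:v+10,u-9:u+10,2]-.058)<.006)]
    d=q.mean(0)-O;mm=(q.min(0)+q.max(0))/2-O
    print(n,len(q),q.mean(0),"box:",d@ex,d@ey,"mid",mm@ex,mm@ey)
E
```

```text
round 123 [0.57331311 0.01089393 0.05747192] box: 0.007541390581105463 0.02868430941473384 mid 0.0063091533651498935 0.031952302192601936
square 185 [ 0.58220577 -0.05326372  0.05776167] box: 0.006966307399432215 -0.03608414525289589 mid 0.006187209086097669 -0.03473508611968547
```

The two tops are 65 mm apart and at z 0.0575, as expected. Next I'll push the round button, keeping slightly clear of the latch block.

```bash
python3 - <<'E'
from h import *
x,y=.006,.032
manip.move_linear(B(x,y,.2),rate=.25)
manip.move_linear(B(x,y,.063),rate=.12)
press(x,y,.060,.048,9)
manip.move_linear(B(x,y,.1),rate=.12)
manip.move_linear(B(x,y,.22),rate=.25)
s=manip.state();print(s["clock"],s["contact_force"])
E
```

```text
[(0.059, np.float64(0.0591), np.float64(1.5)), (0.058, np.float64(0.0583), np.float64(2.4)), (0.057, np.float64(0.0572), np.float64(2.5)), (0.056, np.float64(0.0561), np.float64(3.7)), (0.055, np.float64(0.0551), np.float64(4.1)), (0.054, np.float64(0.0542), np.float64(4.5)), (0.053, np.float64(0.0534), np.float64(6.7)), (0.052, np.float64(0.0533), np.float64(11.7))] t 11.72
12.9 [ 0.0838082  -0.01413934 -0.81289716]
```

The force curve matches the button: 1.5 N at the start, 4.5 N after about 5 mm, then a hard stop. Now I'll close the flap from behind along an arc.

```bash
python3 - <<'E'
from h import *
xh,zh,w,r=-.033,.070,.009,.058
f=lambda: np.round(manip.state()["contact_force"],1)
manip.move_linear(B(-.115,0,.22),rate=.25)
manip.move_linear(B(-.115,0,.128),rate=.2);print(f())
for a in (85,70,55,42,30,18,8):
    t=np.radians(a);x=xh+r*np.cos(t)-.005*np.sin(t)-w;z=zh+r*np.sin(t)+.005*np.cos(t)
    manip.move_linear(B(x,0,z),rate=.1);print(a,f(),round(manip.state()["clock"],2))
manip.move_linear(B(.027,0,.0785),rate=.08);print(f())
press(.027,0,.0785,.060,14)
manip.dwell(.2)
manip.move_linear(B(.027,0,.09),rate=.08)
manip.move_linear(B(.027,0,.25),rate=.25);manip.dwell(1);print(manip.state()["clock"],f())
c=snap("scene","shut");P=cloud(c);d=P-O;X=d@ex;Y=d@ey
for lo in(-.02,0,.02): 
    m=(X>lo)&(X<lo+.015)&(abs(Y)<.06)&(P[...,2]<.2)&(P[...,2]>.04);print(lo,m.sum(),np.median(P[m][:,2]))
E
```

```text
[ 0.  -0.2  0.3]
85 [-1.8 -0.7  1.5] 15.04
70 [-1.  -0.2  0.9] 15.34
55 [-1.4  0.6  0.7] 15.64
42 [-0.   0.4  1.6] 15.93
30 [-0.6 -0.3  2.2] 16.2
18 [-0.5 -0.7  2. ] 16.48
8 [-0.5 -0.5  2.2] 16.73
[ 0.9 -0.2  1.1]
[(0.0775, np.float64(0.0779), np.float64(0.7)), (0.0765, np.float64(0.0766), np.float64(0.7)), (0.0755, np.float64(0.0755), np.float64(0.8)), (0.0745, np.float64(0.0745), np.float64(1.1)), (0.0735, np.float64(0.0734), np.float64(1.5)), (0.0725, np.float64(0.0724), np.float64(0.6)), (0.0715, np.float64(0.0714), np.float64(0.5)), (0.0705, np.float64(0.0704), np.float64(1.2)), (0.0695, np.float64(0.0694), np.float64(1.7)), (0.0685, np.float64(0.0692), np.float64(5.6)), (0.0675, np.float64(0.069), np.float64(9.7)), (0.0665, np.float64(0.0689), np.float64(15.4))] t 20.04
22.475 [-1.1 -0.1 -0.5]
-0.02 417 0.0755268819417273
0 435 0.0757005622053537
0.02 436 0.07593834291914606
```

View pics/shut.png

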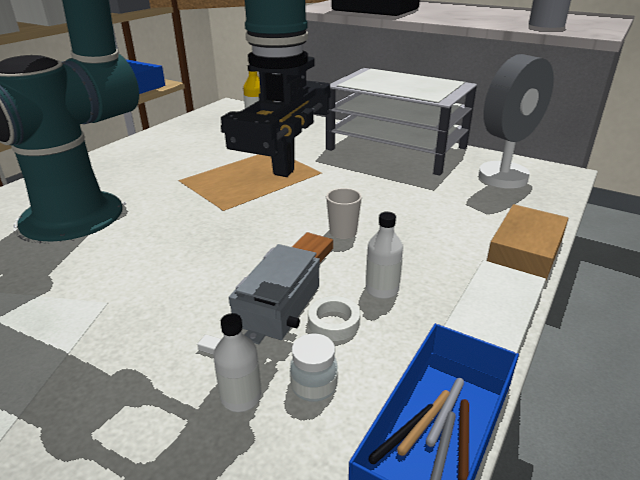

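The flap at about (275,272) is shut and level, with its top at z 0.0755–0.0759 across its length. All bystanders are at their original pixels, and the gripper is well clear. Handing in.

```bash
python3 -c "
from cell import order;print(order.close_job())"
```

```text
the job is handed in; nothing more can be done
None
```

I switched the fan on and handed the job in at about 22.5 s on the robot's clock. No verdict was reported.

- **Opening:** I pressed the flap to its stop and let go. The camera then showed it popped fully open, with the round button at the +y end of the box.
- **Button:** I pushed the round button in about 5 mm, until it hit its stop, and let it go. The force rose from about 1.5 to 4.5 N and then sharply, as expected. I did not press the square button.
- **Closing:** I swung the flap shut from behind and pressed it to its stop at about 15 N. After I let go it stayed shut, level at 75.5–76 mm against the 75 mm given.
- **Last checks:** By eye in the last picture, the bystanders in view stand where they were. The gripper was about 17 cm above the box, with no contact force beyond sensor noise.
- **Disagreement:** The button positions came out 3–4 mm off my first estimate of the box position in x and y. I aimed at the measured button instead. No check failed.

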